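# Swap the lacquer flasks on the touch mixer and hold the fresh one down

### The job

The short-necked round flask standing in the sprung ring on top of the touch mixer is done: swap it with the long-necked round flask in the bottle rack, so that the short one ends up in the rack pocket that the long one stood in. Then hold the long flask by its cap and push it straight down in the ring until the ring is fully down, and finish like that, still gripping the cap and keeping the ring pressed down. The flasks are glass: keep both upright and set them down rather than drop them, and leave the other two bottles in their pockets.

Things in the scene. Friction and masses are not known exactly. Their poses are not given: they have to be found in the camera images.
- short_flask: done flask, amber glass, stands in the mixer's ring at the start. Round bulb of radius 34 with its centre 34 above the underside, on a flat foot of radius 20 (so it also stands on the bench), neck of radius 12.5, black screw cap 34 across from 86 to 112 above the underside. 0.12 to 0.19 kg. Origin: centre of the underside, z up
- short_cap (a point): centre of the short flask's cap, 99 mm above its underside (a good place to grip)
- long_flask: fresh flask, amber glass, stands in one of the three rack pockets at the start. Same bulb, foot and cap as the short flask but a longer neck: cap 34 across from 106 to 132 above the underside. 0.13 to 0.2 kg. Origin: centre of the underside, z up
- long_cap (a point): centre of the long flask's cap, 119 mm above its underside (a good place to grip)
- mixer: touch mixer fixed to the bench: grey housing 150 (its x) by 130 (its y), 90 high, dial and rocker switch on the face to its -x, the sprung ring on top. Origin: centre of the underside. It stands left or right of the rack, turned a little; the bench between the two is free for at least 110 mm
- cradle_rim (a point): centre of the mouth of the sprung ring, at the level of its rim, 132 mm above the bench when up; moves with the ring. Black rubber ring with a floor, 72 outside, 56 inside, 13.5 deep. A seated flask stands with its foot on the floor, its underside 13.5 mm below the rim, while the bulb fills the mouth and centres it
- cradle (a joint): how far the ring is pressed down, in m: 0 up, 0.008 fully down against its stop. Sprung: about 4 N to start it moving (a flask's own weight hardly moves it), about 11 N at the stop
- rack: white bottle rack fixed to the bench: block 86 (its x) by 266 (its y) by 34 high, three round pockets in a row along its y, 90 apart. Origin: centre of the underside
- rack_hole0 (a point): centre of the mouth of the pocket at the rack's +y end, 34 mm above the bench. Pockets are 56 across and 13.5 deep; a flask's foot stands on the pocket's floor, the bulb fills the mouth
- rack_hole1 (a point): the same for the middle pocket
- rack_hole2 (a point): the same for the pocket at the rack's -y end
- straight_bottle: bystander in a rack pocket: straight amber bottle 51 across, 110 tall, white cap 32 across. Origin: centre of the underside
- squat_jar: bystander in a rack pocket: low white jar 51 across, 56 tall, black lid 53 across. Origin: centre of the underside
Things that resemble listed ones, but are neither listed nor needed, are in the scene too. Leave any purple look-alike of the short_flask alone.

How it is judged:
On the way, in this order (a step that is already met when the one before it is completed fails the run):
1. the short flask stands upright in a rack pocket, let go ((horizontal distance between short_flask and rack_hole0 below 0.008 m or horizontal distance between short_flask and rack_hole1 below 0.008 m or horizontal distance between short_flask and rack_hole2 below 0.008 m) and z of short_flask in the frame of rack below 0.025 m and angle between short_flask's own z axis and vertical below 0.12 rad and contact force between short_flask and the fingers below 0.2 N), for 0.2 s.
2. the long flask sits in the mixer's ring and the ring is pressed down (horizontal distance between long_flask and cradle_rim below 0.008 m and value of joint cradle above 0.006 m), for 0.2 s.
At the end, for the whole second after the job is handed in: Ring 6 of its 8 mm down or more, pressed (over 5 N) by the long flask, which sits in it within 8 mm and 7 degrees and is still gripped by the cap, gripper off the mixer; short flask at rest, upright, within 8 mm of the centre of the freed pocket; other two bottles upright in theirs (all of step 2 and z of long_flask in the frame of cradle_rim below -0.009 m and angle between each of long_flask, short_flask, straight_bottle, squat_jar's own z axis and vertical below 0.12 rad and contact force between long_flask and mixer above 5 N and contact force between long_flask and the fingers above 2 N and distance between the grasp point and long_cap below 0.022 m and contact force between each of the arm, the fingers and mixer below 0.5 N and (horizontal distance between short_flask and rack_hole0 below 0.008 m or horizontal distance between short_flask and rack_hole1 below 0.008 m or horizontal distance between short_flask and rack_hole2 below 0.008 m) and z of short_flask in the frame of rack below 0.025 m and linear speed of short_flask below 0.02 m/s and distance of each of straight_bottle, squat_jar from where it was at the start of the episode below 0.012 m); the arm keeps its last pose, push and grip.
It fails at once if a flask is tipped over (angle between any of short_flask, long_flask's own z axis and vertical above 0.6 rad).
It fails at once if the other bottles are knocked out of their pockets (distance of any of straight_bottle, squat_jar from where it was at the start of the episode above 0.03 m).
It fails at once if a flask is dropped (falls free by more than about a centimetre) or knocked flying ((contact force between short_flask and the fingers below 0.1 N and linear speed of short_flask above 0.5 m/s) or (contact force between long_flask and the fingers below 0.1 N and linear speed of long_flask above 0.5 m/s)).
It also fails if it takes over 69 s, if anything falls off the work surface, if the arm or the gripper's body presses on something with over 40 N, if the wrist force passes 120 N, or if a joint passes its speed limit or range.

### The arm

A 7-joint arm with a two-finger parallel gripper is mounted at the origin on the work surface. World frame = base frame: x ahead of the robot, y to its left, z up, the work surface at z = 0. Lengths are in m, angles in rad, forces in N, time in s.
With the tool pointing down it reaches from about 0.425 to 0.95 m from the base axis. Payload 4.7 kg.
Tool frame: the origin (TCP) lies midway between the tips of the shut fingers; the grasp point (between the pads) lies 19 mm behind it (hold_point_z is the distance from the TCP to the grasp point, in m); x points along the fingers, y is the direction in which the jaws open and shut, and the axes are right-handed (so a half turn about x gives the same grasp; the last joint's range is limited). The gripper opens to 85 mm and grips with 20 to 120 N. Pads are 22 mm wide; open, the fingers measure 114 mm over their backs; the gripper's body (76 mm by 85 mm) begins 54 mm behind the grasp point. The pads swing forward as they close: fully open they stand 13 mm farther back than shut.
Start: joints at [1.115, 0.469, -0.049, 1.532, 0.024, 1.141, -0.082], TCP at [0.279, -0.614, 0.231] pointing down, gripper open.
Joint ranges: [-2.59, 2.59], [-0.33, 1.99], [-1.39, 1.29], [0.1, 2.45], [-1.04, 4.18], [0.21, 1.99], [-2.66, 2.66]. Speed limits (rad/s): [2.57, 2.57, 3.14, 3.14, 3.14, 3.14, 3.14].

### API

Orientations are given as a 3x3 rotation matrix whose columns are the frame's x, y, z axes.
In Python, from plant import get_obs, capture, sign_off, trace, hold_point_z gives the robot as it stands. The module is installed in compiled form; this text tells all that it offers.
- The arm moves only by the tool send_rows, never from a script. Its argument "steps" is a list that holds one entry, the list of rows, each a list of 4 numbers: the shift along the world's x, y, z in units of 30 cm (1.0 is 30 cm), then the turn about the world's z in units of pi/4 rad (1.0 is pi/4 rad). A call has 1 to 8 rows; each row is the pose to reach, as a shift and turn from the pose commanded when the call began; what a row does not reach only later rows make up. A row lasts 1/12 s, in which the tool goes at most 41.7 mm and 7.16 degrees, less where a joint would pass 70% of its speed; a pose out of reach is approached as far as the arm can. A call with a number of a shift or a turn outside -1 to 1 is refused whole. A call with a gripper value outside its range is refused whole. "jaw" is the opening, from 0 (shut) to 1 (fully open), set as the call begins (left out, the last holds). The fingers move at their own pace and stop on an object; the grip force is fixed at half the most. Time passes only in rows, so rows that repeat a pose let the fingers close. It gives the time, the measured TCP pose, the force and the opening at its end, in the units of the state.
- get_obs(): the state, without advancing time (a new reading comes with each control period).
- capture(name): name is "scene" or "top" or "wrist"; returns a dict with "color" (480x640x3 uint8, red, green, blue), "K" (3x3 intrinsics, pixels), "cam_to_world" (4x4, takes a point from camera to world coordinates); the wrist camera has in their place "tool_from_camera" (4x4, takes a point from camera to tool coordinates, whose origin is the TCP and whose axes are the tool frame's). Camera axes: x right, y up, looking along -z (the intrinsics and any distortion apply to the point x, -y, -z); pixel columns grow to the right and rows downward; lengths in m; the calibration is good to about 2 mm. A picture is of the moment at which its call begins: read the wrist's pose just before it. There is no depth.
- sign_off(): hands the job in, once; it reports no verdict.
Trained networks look in a picture, given as the dict that the camera call returned (one of the last four; its "shot" number tells which), for a name from the list of things; names that differ only in an ending like _2 or _b are one class to them, and where a whole thing is asked for, a point or a joint stands for the part that bears it (a point fixed in the world has none). Each returns a list of dicts, best first, with "p" (0 to 1); they miss things now and then, are a little off and sometimes report something else, mostly with a low value. They report only what shows in the picture. A call takes as long as a camera call. They do not tell look-alikes from the thing itself.
- trace(target, picture): "mask" (480x640 bool, what is visible of it) and "xy" ([column, row] in pixels, amid what is visible of it).
The state is a dict: "time_s": time; "joint_pos": joint angles; "dq": joint speeds; "joint_torque": joint torques, N m; "ee_pos": TCP position; "ee_rot": TCP orientation; "ft_force": force on the tool from outside, world axes, zero at the start; "torque": the same for the moment, N m; "width": opening from 0.0 (shut) to 1.0 (fully open).
Only numpy, scipy, OpenCV 4.12 (cv2) and the standard library are available. Lean on these libraries where they do the work, as an engineer would, in place of code of your own. Each camera call takes 0.05 s, during which the arm holds its last target.

## Working session

There is one attempt and no reset: what is moved stays moved. The work goes in short steps, Python scripts to look and compute and a tool call to move; the robot and the scene stay as the last step left them, time stands still between calls to the robot, and variables do not carry over. Pictures are saved under pics/ and viewed, and the job is handed in when it is done.

Besides the shell and the picture viewer there is one more tool, called after "Call:" by a JSON object that holds its "api" and its "payload", one argument or row to a line. send_rows: Moves the arm, as the interface text tells. Shifts and turns lie within -1 to 1; 1 stands for 30 cm of shift or pi/4 rad of turn. Its arguments: {"type":"object","properties":{"steps":{"type":"array"},"jaw":{"type":"number"}},"required":["steps"]}

```bash
mkdir -p pics
python3 - <<'E'
from plant import *
import cv2,numpy as np
o=get_obs()
for k in o: print(k,np.round(o[k],3).tolist())
print(hold_point_z)
for n in ["scene","top"]:
    p=capture(n); print(n,p["shot"],np.round(p["K"],1).tolist(),np.round(p["cam_to_world"],3).tolist(),[k for k in p])
    cv2.imwrite(f"pics/{n}0.png",p["color"][:,:,::-1])
    for t in ["short_flask","long_flask","short_cap","long_cap","mixer","cradle_rim","rack","straight_bottle","squat_jar","rack_hole0"]:
        try: print(t,[(round(d["p"],2),np.round(d["xy"]).tolist(),int(d["mask"].sum())) for d in trace(t,p)])
        except Exception as e: print(t,e)
E
```

```text
time_s 0.0
joint_pos [1.115, 0.469, -0.049, 1.534, 0.024, 1.141, -0.082]
dq [-0.001, 0.001, 0.0, -0.0, 0.0, -0.002, -0.0]
joint_torque [0.0, -51.031, -0.046, -23.771, 0.011, 0.007, -0.0]
ee_pos [0.279, -0.614, 0.23]
ee_rot [[-0.001, 0.414, -0.91], [0.002, -0.91, -0.414], [-1.0, -0.002, 0.0]]
ft_force [-0.092, -0.054, -0.318]
torque [0.003, 0.043, -0.0]
width 1.002
0.0187
scene 1 [[512.6, 0.0, 329.9], [0.0, 512.6, 234.0], [0.0, 0.0, 1.0]] [[0.869, -0.414, 0.27, 0.873], [0.494, 0.72, -0.486, -0.508], [0.007, 0.556, 0.831, 1.038], [0.0, 0.0, 0.0, 1.0]] ['color', 'K', 'cam_to_world', 'shot']
short_flask [(0.74, [317.0, 370.0], 1040), (0.73, [241.0, 320.0], 1260), (0.44, [373.0, 161.0], 823), (0.3, [354.0, 218.0], 751)]
long_flask [(0.6, [375.0, 159.0], 850)]
short_cap [(0.96, [243.0, 322.0], 1173), (0.62, [315.0, 366.0], 1034), (0.46, [252.0, 343.0], 361)]
long_cap [(0.96, [372.0, 161.0], 835)]
mixer [(0.7, [244.0, 351.0], 4095), (0.16, [252.0, 339.0], 341)]
cradle_rim [(0.71, [254.0, 343.0], 366)]
rack [(0.95, [364.0, 214.0], 1766), (0.26, [243.0, 324.0], 1289)]
straight_bottle [(0.81, [354.0, 214.0], 690), (0.56, [367.0, 188.0], 449)]
squat_jar [(0.86, [366.0, 188.0], 408)]
rack_hole0 [(0.79, [365.0, 214.0], 1604)]
top 2 [[482.4, 0.0, 316.1], [0.0, 482.4, 239.8], [0.0, 0.0, 1.0]] [[0.099, 0.975, -0.2, 0.427], [-0.995, 0.097, -0.021, -0.002], [-0.002, 0.201, 0.98, 1.013], [0.0, 0.0, 0.0, 1.0]] ['color', 'K', 'cam_to_world', 'shot']
short_flask [(0.82, [462.0, 287.0], 1279), (0.78, [431.0, 223.0], 918)]
long_flask [(0.76, [167.0, 255.0], 1048)]
short_cap [(0.8, [436.0, 222.0], 924), (0.63, [457.0, 285.0], 1298)]
long_cap [(0.79, [167.0, 262.0], 1125), (0.65, [229.0, 266.0], 3161)]
mixer [(0.58, [438.0, 305.0], 4264)]
cradle_rim [(0.69, [439.0, 291.0], 335)]
rack [(0.89, [227.0, 266.0], 3280)]
straight_bottle [(0.85, [258.0, 249.0], 671)]
squat_jar [(0.98, [215.0, 258.0], 708)]
rack_hole0 [(0.79, [231.0, 265.0], 3358)]
```

View pics/scene0.png

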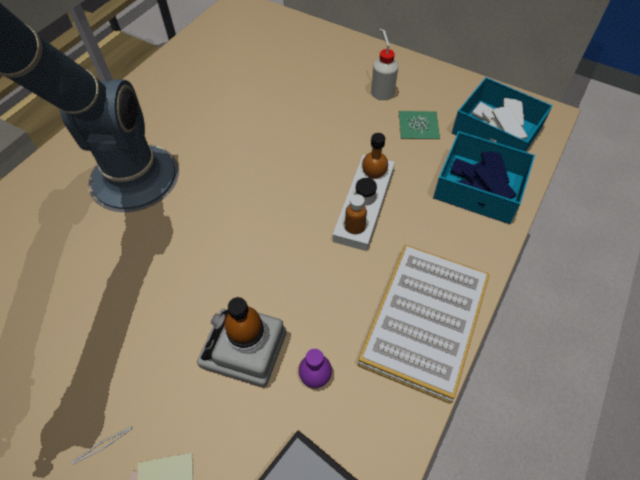

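View pics/top0.png

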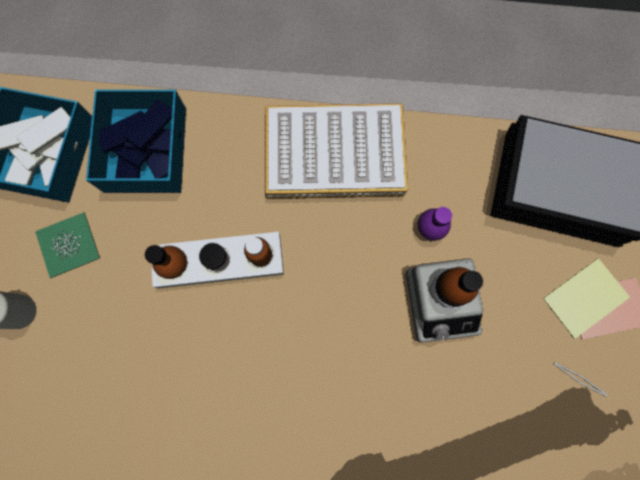

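The scene view shows the amber flask on the mixer at (243,322), the purple look-alike on the bench at (316,369), and the long-necked flask at the far rack end at (376,157). In the top view these are at (460,286), (435,223) and (167,260). The short flask is the amber one in the mixer ring, because the purple one stands on the bench. I'll confirm that with crops and triangulate the caps.

```bash
cat > h.py <<'E'
import numpy as np,cv2
from scipy.optimize import least_squares
def ray(p,uv):
    K=p["K"];M=p["cam_to_world"]
    d=np.array([(uv[0]-K[0,2])/K[0,0],-(uv[1]-K[1,2])/K[1,1],-1.]); d=M[:3,:3]@d
    return M[:3,3],d/np.linalg.norm(d)
def proj(p,X):
    M=p["cam_to_world"];c=M[:3,:3].T@(np.asarray(X,float)-M[:3,3])
    K=p["K"];return np.array([K[0,2]+K[0,0]*c[0]/-c[2],K[1,2]+K[1,1]*c[1]/c[2]])
def atz(p,uv,z):
    c,d=ray(p,uv);return c+d*(z-c[2])/d[2]
def tri(ps,uvs):
    A=np.zeros((3,3));b=np.zeros(3)
    for p,uv in zip(ps,uvs):
        c,d=ray(p,uv);P=np.eye(3)-np.outer(d,d);A+=P;b+=P@c
    return np.linalg.solve(A,b)
E
python3 - <<'E'
from plant import *
from h import *
import pickle
a=capture("scene");b=capture("top")
pickle.dump((a,b),open("s0.pkl","wb"))
for i,(p,x0,y0,x1,y1) in enumerate([(a,190,280,350,400),(a,320,120,410,250),(b,390,190,510,350),(b,140,220,295,300)]):
    c=p["color"][y0:y1,x0:x1,::-1]; s=min(800/c.shape[1],600/c.shape[0]); s=int(s)
    cv2.imwrite(f"pics/c{i}.png",cv2.resize(c,None,fx=s,fy=s,interpolation=cv2.INTER_CUBIC)); print(i,s)
E
```

```text
0 5
1 4
2 3
3 5
```

Run:
```python
import cv2,numpy as np
A=[cv2.imread(f"pics/c{i}.png") for i in range(4)]
for i,a in enumerate(A): A[i]=cv2.resize(a,(400,int(a.shape[0]*400/a.shape[1]))); print(a.shape,A[i].shape)
```

```text
(600, 800, 3) (300, 400, 3)
(520, 360, 3) (577, 400, 3)
(480, 360, 3) (533, 400, 3)
(400, 775, 3) (206, 400, 3)
```

View pics/c0.png

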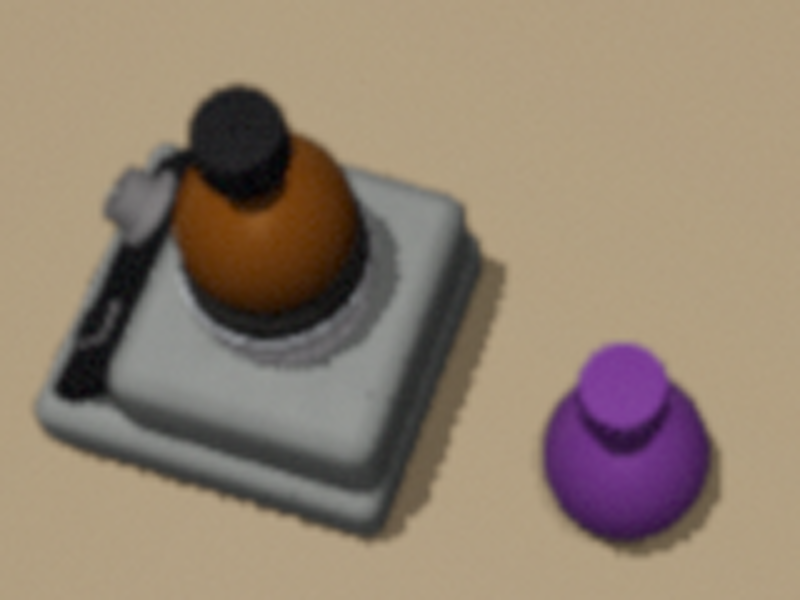

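View pics/c1.png

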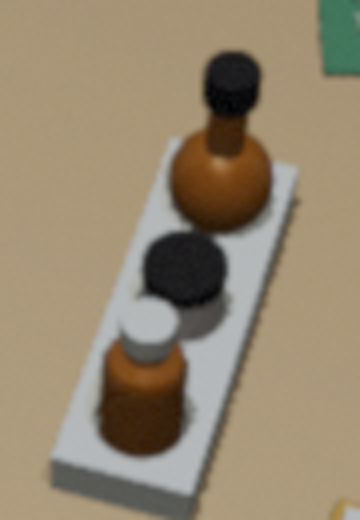

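View pics/c2.png

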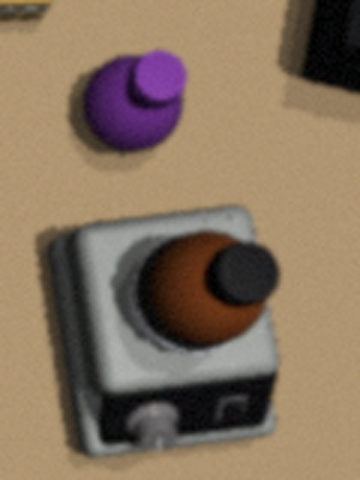

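View pics/c3.png

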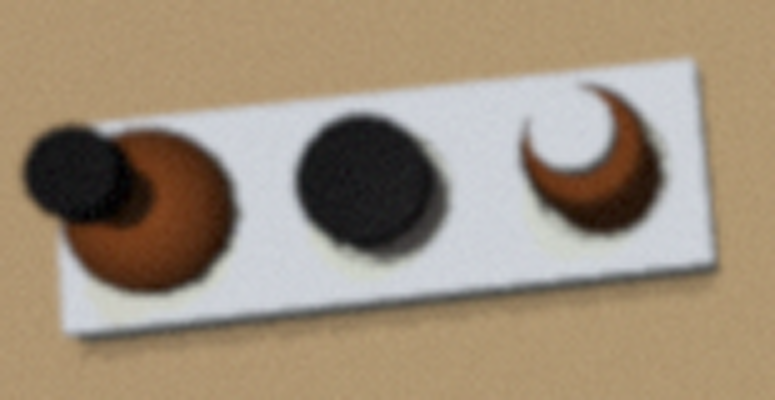

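The crops show the amber short flask in the black ring with its cap top at scene (238,306) and top (472,281). The purple one stands on the bench beside it. The long flask is at the left rack end in the top view, cap at (155,254). The jar is in the middle pocket and the straight bottle at the right end.

Run:
```python
from h import *
import pickle
a,b=pickle.load(open("s0.pkl","rb"))
for n,u,v,z in [("short",(237.6,306),(471.7,281),.2305),("long",(378,138.3),(155,254.4),.1525),("jar",(366,185.5),(212.8,256),.0765),("bot",(357.5,199.5),(254.2,245),.1305),("purp",(190+124.8,280+75.4),(390+53,190+25.5),.112)]:
    print(n,np.round(tri((a,b),(u,v)),4),"atz",z,np.round(atz(a,u,z)[:2],4),np.round(atz(b,v,z)[:2],4))
# refined: cap silhouettes & bulbs by color
def bulbfit(p,u0,v0,r):
    im=cv2.cvtColor(np.ascontiguousarray(p["color"]),cv2.COLOR_RGB2HSV).astype(int)
    m=((im[...,0]<18)&(im[...,1]>165)).astype(np.uint8)
    mm=np.zeros_like(m);mm[v0-r:v0+r,u0-r:u0+r]=m[v0-r:v0+r,u0-r:u0+r]
    cs,_=cv2.findContours(mm,cv2.RETR_EXTERNAL,cv2.CHAIN_APPROX_NONE)
    c=max(cs,key=cv2.contourArea);return cv2.minEnclosingCircle(c),cv2.contourArea(c)
for n,(ua,va),(ub,vb) in [("short",(243,325),(459,287)),("long",(375,164),(170,262))]:
    print(n,bulbfit(a,ua,va,24),bulbfit(b,ub,vb,24))
# rack corners top z=.034 in top view
for uv in [(140+55/1,0)]: pass
R=[(152.2,245.5),(278.6,231.8),(283,273.2),(153,286.8)]
print([np.round(atz(b,uv,.034)[:2],4).tolist() for uv in R])
```

```text
short [ 0.5446 -0.2447  0.2266] atz 0.2305 [ 0.5465 -0.2456] [ 0.5436 -0.2438]
long [0.548  0.3059 0.1505] atz 0.1525 [0.5493 0.3051] [0.5469 0.3044]
jar [0.5663 0.2182 0.0777] atz 0.0765 [0.5668 0.2202] [0.5656 0.2176]
bot [0.5862 0.1314 0.1332] atz 0.1305 [0.586  0.1341] [0.5858 0.131 ]
purp [ 0.6829 -0.2199  0.1136] atz 0.112 [ 0.6834 -0.2187] [ 0.6825 -0.221 ]
short (((242.09910583496094, 323.8561706542969), 18.374357223510742), 777.5) (((458.0, 285.5), 19.137758255004883), 711.5)
long (((374.6477355957031, 162.61363220214844), 14.628076553344727), 460.5) (((169.02879333496094, 261.5785217285156), 15.976861953735352), 572.0)
[[0.5813, 0.3555], [0.6359, 0.0986], [0.5507, 0.0797], [0.4969, 0.3396]]
```

Call:
{"api": "send_rows", "payload": {
  "steps": [
    [[0.08,0.1,0.05,0.12],[0.16,0.2,0.1,0.24],[0.24,0.3,0.15,0.36],[0.32,0.4,0.2,0.48],[0.4,0.5,0.25,0.6],[0.48,0.6,0.3,0.72],[0.56,0.7,0.35,0.84],[0.6,0.76,0.4,0.94]]
  ],
  "jaw": 1
}}

```text
time_s: 1.87
ee_pos: [0.4629, -0.3815, 0.3525]
ee_rot: [[0.002, 0.923, -0.385], [0.002, -0.385, -0.923], [-1.0, 0.001, -0.002]]
ft_force: [1.1, -0.2, 0.4]
width: 0.999
```

Call:
{"api": "send_rows", "payload": {
  "steps": [
    [[0.08,0.1,0.0,0.12],[0.16,0.2,0.0,0.24],[0.24,0.3,0.0,0.36],[0.27,0.4,0.0,0.48],[0.29,0.47,0.0,0.6],[0.29,0.47,0.0,0.72],[0.29,0.47,0.0,0.8],[0.29,0.47,0.0,0.8]]
  ]
}}

```text
time_s: 2.53
ee_pos: [0.5466, -0.2449, 0.3514]
ee_rot: [[0.0, 0.975, 0.223], [-0.0, 0.223, -0.975], [-1.0, 0.0, 0.0]]
ft_force: [0.4, -0.4, 0.4]
width: 0.999
```

Run:
```python
from plant import *
from h import *
o=get_obs(); p=capture("wrist")
T=np.eye(4);T[:3,:3]=o["ee_rot"];T[:3,3]=o["ee_pos"];p["cam_to_world"]=T@p["tool_from_camera"]
print(o["ee_pos"],o["joint_pos"],np.round(o["ee_rot"],3).tolist(),np.round(p["tool_from_camera"],3).tolist(),o["time_s"])
cv2.imwrite("pics/w1.png",p["color"][:,:,::-1])
print(proj(p,[.545,-.245,.2305]))
for t in ["short_cap","short_flask","cradle_rim"]: print(t,[(d["p"],d["xy"]) for d in trace(t,p)])
```

```text
[ 0.54661864 -0.2449079   0.35141542] [ 0.71034841  0.30238362 -0.46986387  1.53351146  0.13899376  1.33881913
  0.45152444] [[0.0, 0.975, 0.223], [-0.0, 0.223, -0.975], [-1.0, 0.0, 0.0]] [[0.0, 0.306, -0.952, -0.141], [1.0, -0.0, -0.0, -0.0], [-0.0, -0.952, -0.306, -0.078], [0.0, 0.0, 0.0, 1.0]] 2.5333
[311.93209875 226.27821345]
short_cap [(0.82, [315.4, 200.6]), (0.78, [437.1, 189.2])]
short_flask [(0.68, [310.5, 204.6])]
cradle_rim []
```

View pics/w1.png

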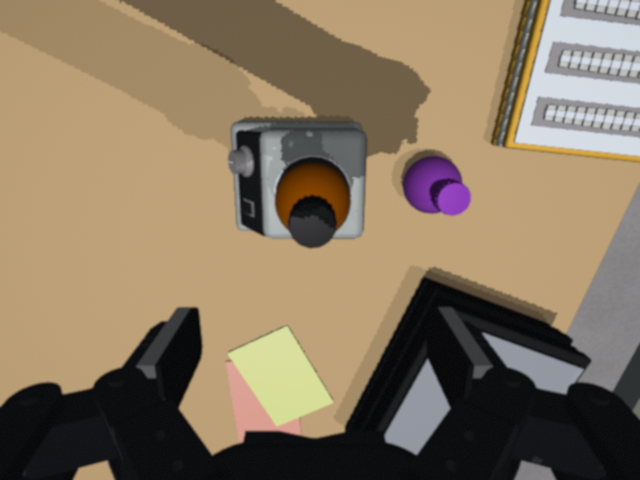

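The wrist view shows the short cap at about (312,226), which matches my projection, so the short cap is at (0.545,-0.245). Next is the long flask.

Call:
{"api": "send_rows", "payload": {
  "steps": [
    [[0.0,0.12,0.0,0],[0.0,0.25,0.0,0],[0,0.38,0.0,0],[0,0.5,0.0,0],[0,0.63,0.0,0],[0,0.76,0,0],[0,0.88,0,0],[0,1.0,0,0]]
  ]
}}

```text
time_s: 3.4
ee_pos: [0.5462, 0.0561, 0.3516]
ee_rot: [[0.001, 0.976, 0.219], [-0.0, 0.219, -0.976], [-1.0, 0.001, 0.0]]
ft_force: [0.1, 0.0, -0.0]
width: 0.999
```

Call:
{"api": "send_rows", "payload": {
  "steps": [
    [[0.0,0.12,0.0,0],[0.0,0.25,-0.05,0],[0,0.38,-0.1,0],[0,0.5,-0.15,0],[0,0.63,-0.2,0],[0,0.76,-0.25,0],[0,0.83,-0.25,0],[0,0.83,-0.25,0]]
  ]
}}

```text
time_s: 4.07
ee_pos: [0.5439, 0.3095, 0.2752]
ee_rot: [[-0.003, 0.974, 0.228], [0.003, 0.228, -0.974], [-1.0, -0.002, -0.004]]
ft_force: [-0.8, 0.7, 0.2]
width: 0.999
```

```bash
cat >> h.py <<'E'
def wrist():
    from plant import get_obs,capture
    o=get_obs(); p=capture("wrist")
    T=np.eye(4);T[:3,:3]=o["ee_rot"];T[:3,3]=o["ee_pos"];p["cam_to_world"]=T@p["tool_from_camera"]
    return o,p
E
python3 - <<'E'
from h import *
o,p=wrist()
print(o["ee_pos"],o["joint_pos"],o["time_s"])
im=p["color"][:,:,::-1].copy()
for X in [[.548,.3055,.1525],[.567,.2185,.0765],[.586,.1318,.1305]]:
    u=proj(p,X);print(u);cv2.circle(im,tuple(int(round(x)) for x in u),2,(0,0,255),-1)
cv2.imwrite("pics/w2.png",im)
E
```

```text
[0.54388775 0.30953463 0.2751555 ] [-0.08967657  0.4392177  -0.68962701  1.57275714  0.28572459  1.23430695
 -0.59763087] 4.0667
[318.99344092 233.22558747]
[316.45762494 297.97996977]
[315.04852255 414.66875572]
```

View pics/w2.png

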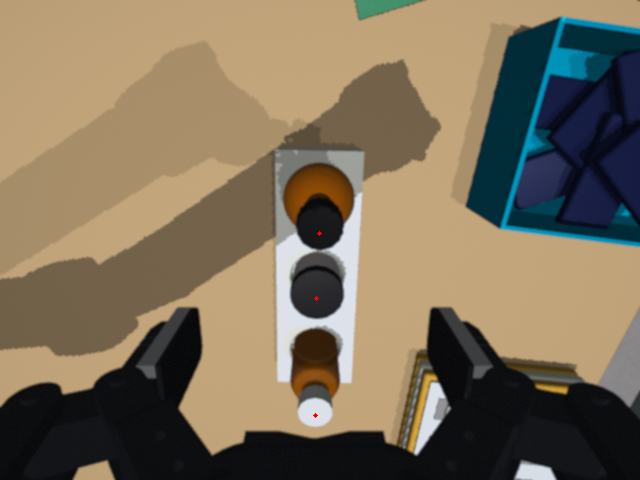

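Run:
```python
import cv2
im=cv2.imread("pics/w2.png")[150:330,260:380]
cv2.imwrite("pics/w2c.png",cv2.convertScaleAbs(cv2.resize(im,None,fx=3.3,fy=3.3,interpolation=cv2.INTER_CUBIC),alpha=2.0,beta=10))
```

```text
(no output)
```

View pics/w2c.png

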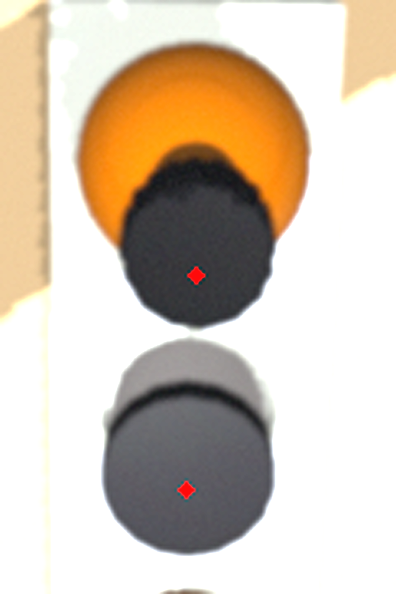

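Call:
{"api": "send_rows", "payload": {
  "steps": [
    [[0.0,0.0,0.0,0],[0.0,0.0,0.0,0]]
  ]
}}

```text
time_s: 4.28
ee_pos: [0.5474, 0.3017, 0.2766]
ee_rot: [[0.001, 0.976, 0.218], [-0.001, 0.218, -0.976], [-1.0, 0.001, 0.001]]
ft_force: [0.2, -0.0, -0.4]
width: 0.998
```

Run:
```python
from h import *
o,p=wrist()
print(o["ee_pos"],np.round(o["ee_rot"],4).tolist(),o["time_s"],np.round(o["dq"],3))
im=p["color"][:,:,::-1].copy()
for X in [[.548,.3055,.1525],[.567,.2185,.0765],[.586,.1318,.1305]]:
    u=proj(p,X);print(u);cv2.circle(im,tuple(int(round(x)) for x in u),1,(0,0,255),-1)
c=im[150:450,240:400]
cv2.imwrite("pics/w3.png",cv2.convertScaleAbs(cv2.resize(c,None,fx=2,fy=2,interpolation=cv2.INTER_CUBIC),alpha=2.0,beta=10))
w=cv2.imread("pics/w1.png");c=w[140:260,210:390];
cv2.imwrite("pics/w1c.png",cv2.convertScaleAbs(cv2.resize(c,None,fx=4,fy=4,interpolation=cv2.INTER_CUBIC),alpha=2.0,beta=10))
```

```text
[0.54742898 0.30169626 0.27655154] [[0.0009, 0.976, 0.2177], [-0.001, 0.2177, -0.976], [-1.0, 0.0007, 0.0012]] 4.2833 [ 0.014 -0.007  0.001  0.002 -0.001 -0.001 -0.001]
[316.09269915 220.30517308]
[315.05482499 288.15214339]
[314.76166171 404.41721751]
```

View pics/w3.png

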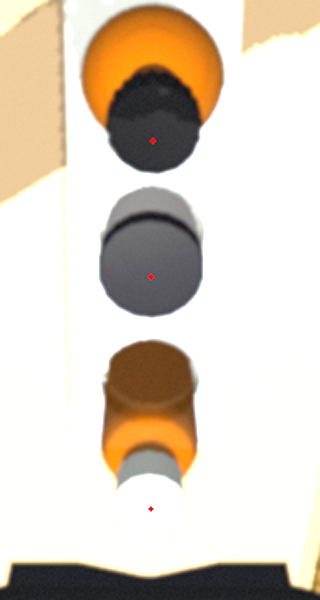

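View pics/w1c.png

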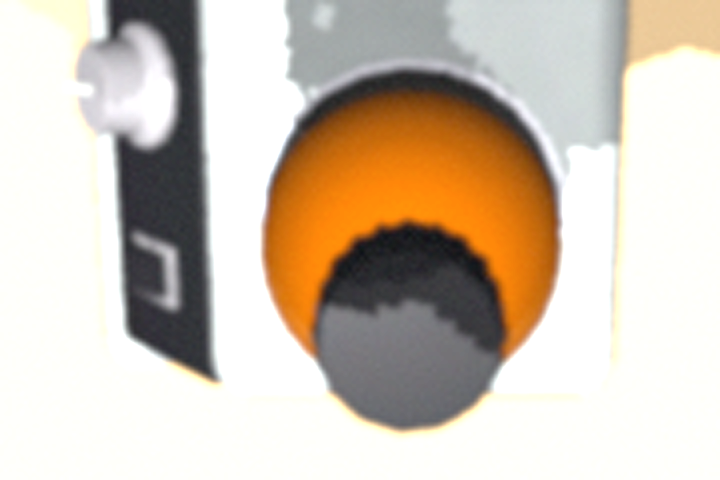

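Call:
{"api": "send_rows", "payload": {
  "steps": [
    [[0.0,0.0,0.0,0],[0.0,0.0,0.0,0],[0.0,0.0,0.0,0],[0.0,0.0,0.0,0]]
  ]
}}

```text
time_s: 4.67
ee_pos: [0.5467, 0.303, 0.2765]
ee_rot: [[0.0, 0.976, 0.22], [0.0, 0.22, -0.976], [-1.0, 0.0, 0.0]]
ft_force: [-0.1, -0.2, -0.3]
width: 1.0
```

Run:
```python
from h import *
o,p=wrist()
print(o["ee_pos"],np.round(o["ee_rot"],4).tolist(),o["time_s"],np.round(o["dq"],3))
im=p["color"][:,:,::-1].copy()
im=cv2.resize(im[150:450,240:400],None,fx=4,fy=4,interpolation=cv2.INTER_CUBIC)
im=cv2.convertScaleAbs(im,alpha=1.6)
def ring(c,z,r,col):
    pts=[proj(p,[c[0]+r*np.cos(t),c[1]+r*np.sin(t),z]) for t in np.linspace(0,6.28,60)]
    cv2.polylines(im,[np.int32([((q-[240,150])*4) for q in pts])],True,col,1)
for c,z,r in [((.548,.3055),.1525,.017),((.567,.2185),.0765,.0265),((.586,.1318),.1305,.016)]:
    ring(c,z,r,(0,0,255))
    ring((c[0],c[1]+.004),z,r,(0,255,0))
cv2.imwrite("pics/w4.png",im[:560])
print(im.shape)
```

```text
[0.5466863  0.30302562 0.2765432 ] [[0.0004, 0.9755, 0.2199], [0.0, 0.2199, -0.9755], [-1.0, 0.0004, 0.0001]] 4.6667 [-0.005  0.003 -0.001 -0.001  0.     0.     0.001]
(1200, 640, 3)
```

View pics/w4.png

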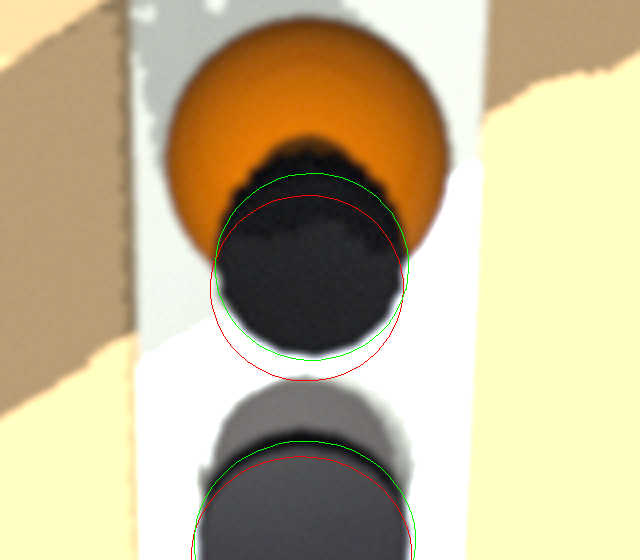

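Settled, the wrist view puts the long cap 5 mm further in +y than the fixed cameras do: marker at (310,288) in the crop, disc centre at about (312,262). I'll turn 90° so that y becomes the wrist camera's lateral axis, which is insensitive to tilt errors.

Call:
{"api": "send_rows", "payload": {
  "steps": [
    [[0.0,0.01,0,0.15],[0.0,0.01,0,0.3],[0.0,0.01,0.0,0.45],[0.0,0.01,0.0,0.6],[0.0,0.01,0.0,0.75],[0.0,0.01,0.0,0.9],[0.0,0.01,0.0,1.0]]
  ]
}}

```text
time_s: 5.3
ee_pos: [0.5465, 0.3064, 0.2763]
ee_rot: [[-0.0, 0.529, 0.848], [0.0, 0.848, -0.529], [-1.0, 0.0, -0.0]]
ft_force: [0.4, -0.5, 0.4]
width: 0.999
```

Call:
{"api": "send_rows", "payload": {
  "steps": [
    [[0.0,0.0,0,0.15],[0.0,0.0,0,0.3],[0.0,0.0,0.0,0.45],[0.0,0.0,0.0,0.6],[0.0,0.0,0.0,0.75],[0.0,0.0,0.0,0.85],[0.0,0.0,0.0,0.85],[0.0,0.0,0.0,0.85]]
  ]
}}

```text
time_s: 5.97
ee_pos: [0.5466, 0.3064, 0.2762]
ee_rot: [[-0.0, -0.102, 0.995], [0.0, 0.995, 0.102], [-1.0, 0.0, -0.0]]
ft_force: [-0.3, -0.6, -0.3]
width: 1.004
```

```bash
cat >> h.py <<'E'
def overlay(p,rings,name,box,s,gain=1.6):
    x0,y0,x1,y1=box
    im=cv2.resize(p["color"][y0:y1,x0:x1,::-1],None,fx=s,fy=s,interpolation=cv2.INTER_CUBIC)
    im=cv2.convertScaleAbs(im,alpha=gain)
    for c,z,r,col in rings:
        pts=[(proj(p,[c[0]+r*np.cos(t),c[1]+r*np.sin(t),z])-[x0,y0])*s for t in np.linspace(0,6.28,60)]
        cv2.polylines(im,[np.int32(pts)],True,col,1)
    cv2.imwrite(name,im)
E
python3 - <<'E'
from h import *
o,p=wrist()
print(o["ee_pos"],o["joint_pos"],np.round(o["ee_rot"],4).tolist(),o["time_s"],np.round(o["dq"],3))
L=[((.548,.3055),.1525,.017),((.567,.2185),.0765,.0265),((.586,.1318),.1305,.016)]
overlay(p,[(c,z,r,(0,0,255)) for c,z,r in L]+[((c[0],c[1]+.004),z,r,(0,255,0)) for c,z,r in L],"pics/w5.png",(200,120,500,320),2.6)
overlay(p,[],"pics/w5f.png",(0,0,640,480),1)
E
```

```text
[0.54656912 0.30640131 0.27622086] [ 0.10213526  0.54165191 -1.00986461  1.55979232  0.46936837  1.3027903
  0.70368744] [[-0.0003, -0.1022, 0.9948], [0.0002, 0.9948, 0.1022], [-1.0, 0.0003, -0.0003]] 5.9667 [-0.006 -0.007  0.009 -0.001 -0.003  0.    -0.002]
```

View pics/w5.png

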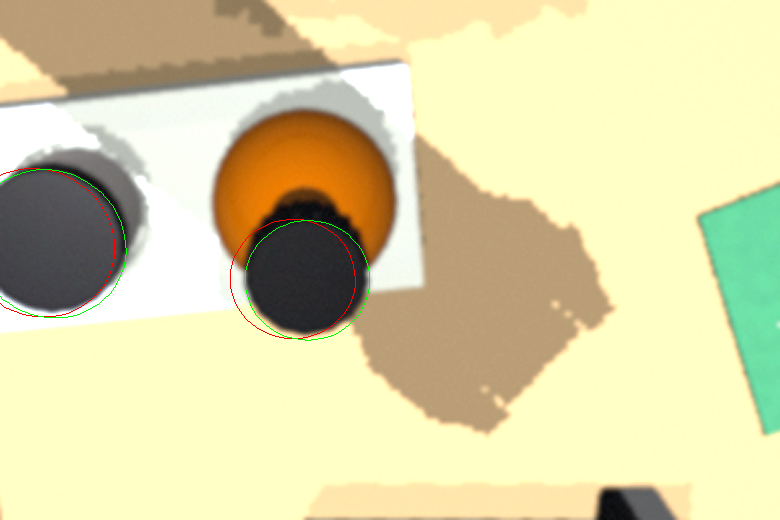

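The y offset is confirmed: the disc centre is about (307,275) and the green +4 mm ring fits laterally. The long cap is therefore at about (0.5485, 0.3095). Descending to grip it.

Call:
{"api": "send_rows", "payload": {
  "steps": [
    [[0.006,0.01,-0.08,0],[0.006,0.01,-0.18,0],[0.006,0.01,-0.28,0],[0.006,0.01,-0.38,0],[0.006,0.01,-0.45,0],[0.006,0.01,-0.5,0],[0.006,0.01,-0.525,0],[0.006,0.01,-0.525,0]]
  ],
  "jaw": 1
}}

```text
time_s: 6.68
ee_pos: [0.5478, 0.3091, 0.1176]
ee_rot: [[-0.002, -0.104, 0.995], [-0.001, 0.995, 0.104], [-1.0, -0.001, -0.002]]
ft_force: [-0.2, 0.1, 0.3]
width: 1.002
```

Call:
{"api": "send_rows", "payload": {
  "steps": [
    [[0,0,0,0],[0,0,0,0],[0,0,0,0],[0,0,0,0],[0,0,0,0],[0,0,0,0]]
  ],
  "jaw": 0
}}

```text
time_s: 7.18
ee_pos: [0.5489, 0.3098, 0.1201]
ee_rot: [[0.002, -0.104, 0.995], [0.001, 0.995, 0.104], [-1.0, 0.0, 0.002]]
ft_force: [-0.2, -1.4, 6.3]
width: 0.383
```

Run:
```python
from h import *
o,p=wrist()
for k in ["ee_pos","ft_force","torque","width","time_s","joint_pos"]: print(k,np.round(o[k],4))
overlay(p,[],"pics/w6.png",(0,0,640,480),1,1.5)
```

```text
ee_pos [0.5489 0.3098 0.1201]
ft_force [-0.1908 -1.3789  6.334 ]
torque [-0.2036  0.1029  0.0022]
width 0.3828
time_s 7.1833
joint_pos [ 0.0345  0.6867 -0.9093  1.7169  0.6164  1.0483  0.5887]
```

View pics/w6.png

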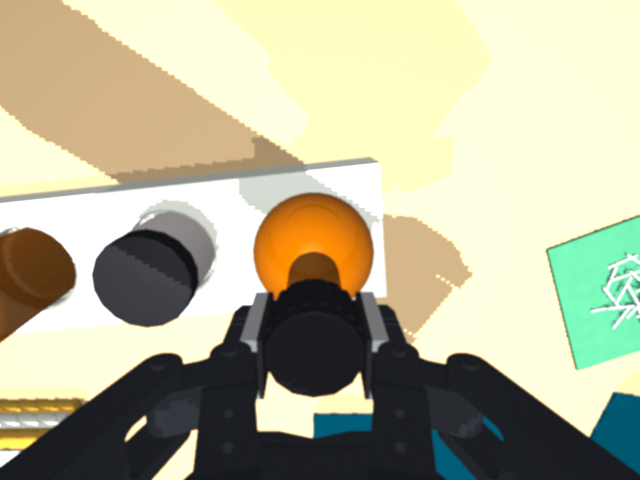

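Gripped cleanly: cap between the pads at (315,335), width 32.5 mm. Lifting and carrying it to the free bench near (0.55,-0.035).

Call:
{"api": "send_rows", "payload": {
  "steps": [
    [[0.0,0.0,0.03,0],[0,0,0.08,0],[0,0,0.15,0],[0,0,0.23,0],[0,0,0.31,0],[0,0,0.39,0],[0,0,0.45,0],[0,0,0.48,0]]
  ]
}}

```text
time_s: 7.9
ee_pos: [0.5486, 0.3107, 0.2666]
ee_rot: [[0.004, -0.105, 0.994], [0.003, 0.994, 0.105], [-1.0, 0.002, 0.004]]
ft_force: [-0.2, -0.0, -2.4]
width: 0.382
```

Run:
```python
from h import *
from plant import *
o,p=wrist()
for k in ["ee_pos","ft_force","torque","width","time_s"]: print(k,np.round(o[k],4))
overlay(p,[],"pics/w7.png",(0,0,640,480),1,1.5)
overlay(capture("scene"),[],"pics/s7.png",(300,60,460,260),3,1.5)
```

```text
ee_pos [0.5486 0.3107 0.2666]
ft_force [-0.246  -0.0457 -2.3594]
torque [ 0.0697 -0.0283  0.0594]
width 0.3822
time_s 7.9
```

View pics/s7.png

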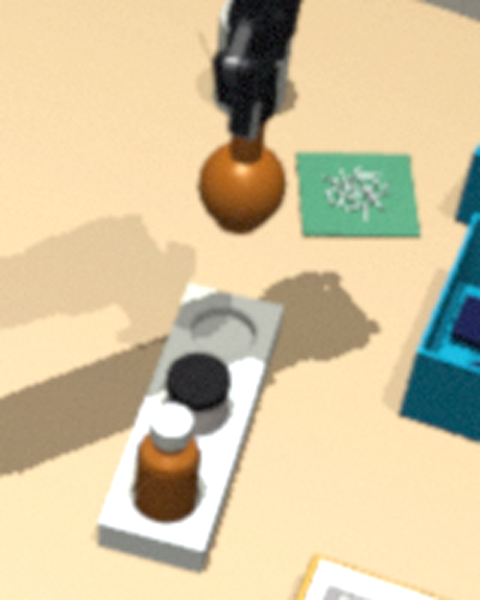

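Call:
{"api": "send_rows", "payload": {
  "steps": [
    [[0.0,-0.04,0,0],[0,-0.11,0,0],[0,-0.2,0,0],[0,-0.3,0,0],[0,-0.4,0,0],[0,-0.5,0,0],[0,-0.6,0,0],[0,-0.7,0,0]]
  ]
}}

```text
time_s: 8.67
ee_pos: [0.5472, 0.0976, 0.2613]
ee_rot: [[-0.003, -0.105, 0.994], [-0.001, 0.994, 0.105], [-1.0, -0.0, -0.003]]
ft_force: [0.7, -1.2, -1.3]
width: 0.381
```

Call:
{"api": "send_rows", "payload": {
  "steps": [
    [[0.0,-0.1,0,0],[0,-0.2,0,0],[0,-0.29,-0.02,0],[0,-0.36,-0.06,0],[0,-0.41,-0.11,0],[0,-0.44,-0.17,0],[0,-0.45,-0.23,0],[0,-0.45,-0.28,0]]
  ]
}}

```text
time_s: 9.33
ee_pos: [0.5467, -0.0375, 0.176]
ee_rot: [[-0.004, -0.102, 0.995], [-0.0, 0.995, 0.102], [-1.0, 0.0, -0.004]]
ft_force: [0.8, -0.0, -1.0]
width: 0.383
```

Call:
{"api": "send_rows", "payload": {
  "steps": [
    [[0.0,0,-0.06,0],[0,0,-0.12,0],[0,0,-0.18,0],[0,0,-0.22,0],[0,0,-0.245,0],[0,0,-0.25,0],[0,0,-0.25,0],[0,0,-0.25,0]]
  ]
}}

```text
time_s: 10.0
ee_pos: [0.5488, -0.0352, 0.1045]
ee_rot: [[0.001, -0.105, 0.995], [0.0, 0.995, 0.105], [-1.0, 0.0, 0.001]]
ft_force: [0.1, -0.1, -1.7]
width: 0.383
```

Call:
{"api": "send_rows", "payload": {
  "steps": [
    [[0.0,0,-0.006,0],[0,0,-0.012,0],[0,0,-0.018,0],[0,0,-0.02,0],[0,0,-0.02,0]]
  ]
}}

```text
time_s: 10.42
ee_pos: [0.5494, -0.0354, 0.0996]
ee_rot: [[0.002, -0.104, 0.995], [-0.001, 0.995, 0.104], [-1.0, -0.001, 0.002]]
ft_force: [-2.0, -1.0, 8.3]
width: 0.381
```

Call:
{"api": "send_rows", "payload": {
  "steps": [
    [[0.0,0,0.006,0],[0,0,0.006,0]]
  ]
}}

```text
time_s: 10.58
ee_pos: [0.5486, -0.0354, 0.1001]
ee_rot: [[0.001, -0.105, 0.995], [-0.0, 0.995, 0.105], [-1.0, -0.0, 0.001]]
ft_force: [1.3, 0.0, -1.1]
width: 0.377
```

Call:
{"api": "send_rows", "payload": {
  "steps": [
    [[0.0,0,0.0,0],[0,0,0.0,0],[0.0,0,0.0,0],[0,0,0.0,0],[0,0,0.0,0]]
  ],
  "jaw": 1
}}

```text
time_s: 11.0
ee_pos: [0.5483, -0.0354, 0.0996]
ee_rot: [[-0.0, -0.105, 0.995], [0.0, 0.995, 0.105], [-1.0, 0.0, -0.0]]
ft_force: [-0.2, 0.0, 0.3]
width: 0.998
```

Call:
{"api": "send_rows", "payload": {
  "steps": [
    [[0.0,0,0.04,0],[0,0,0.14,0],[0.0,0,0.27,0],[0,0,0.4,0],[0,0,0.53,0],[0,0,0.66,0],[0,0,0.79,0],[0,0,0.83,0]]
  ]
}}

```text
time_s: 11.67
ee_pos: [0.5504, -0.0338, 0.3557]
ee_rot: [[0.01, -0.105, 0.994], [-0.0, 0.994, 0.105], [-1.0, -0.001, 0.01]]
ft_force: [0.7, 2.0, 0.1]
width: 1.001
```

Call:
{"api": "send_rows", "payload": {
  "steps": [
    [[-0.01,-0.1,0,0],[-0.01,-0.2,0,0],[-0.01,-0.33,0,0],[-0.01,-0.46,0,0],[-0.01,-0.58,0,0],[-0.01,-0.67,0,0],[-0.01,-0.7,0,0],[-0.01,-0.7,0,0]]
  ]
}}

```text
time_s: 12.33
ee_pos: [0.5447, -0.2485, 0.3482]
ee_rot: [[-0.001, -0.099, 0.995], [0.001, 0.995, 0.099], [-1.0, 0.001, -0.001]]
ft_force: [0.0, -0.2, 0.8]
width: 1.001
```

Call:
{"api": "send_rows", "payload": {
  "steps": [
    [[0.0,0,0.0,0],[0,0,0.0,0],[0,0,0.0,0]]
  ]
}}

```text
time_s: 12.58
ee_pos: [0.5457, -0.2426, 0.3493]
ee_rot: [[0.001, -0.109, 0.994], [0.0, 0.994, 0.109], [-1.0, 0.0, 0.001]]
ft_force: [0.3, 0.7, 0.1]
width: 0.999
```

Run:
```python
from h import *
from plant import *
o,p=wrist()
for k in ["ee_pos","ft_force","width","time_s","joint_pos"]: print(k,np.round(o[k],4))
overlay(p,[((.545,-.245),.2305,.017,(0,0,255)),((.5495,-.036),.132,.017,(0,255,0))],"pics/w8.png",(0,0,640,480),1.25,1.6)
overlay(capture("scene"),[],"pics/s8.png",(150,60,450,420),1.6,1.5)
```

```text
ee_pos [ 0.5457 -0.2426  0.3493]
ft_force [0.2987 0.7169 0.127 ]
width 0.9995
time_s 12.5833
joint_pos [ 1.0861  0.4397 -1.0476  1.5212  0.3832  1.4019  1.6951]
```

View pics/w8.png

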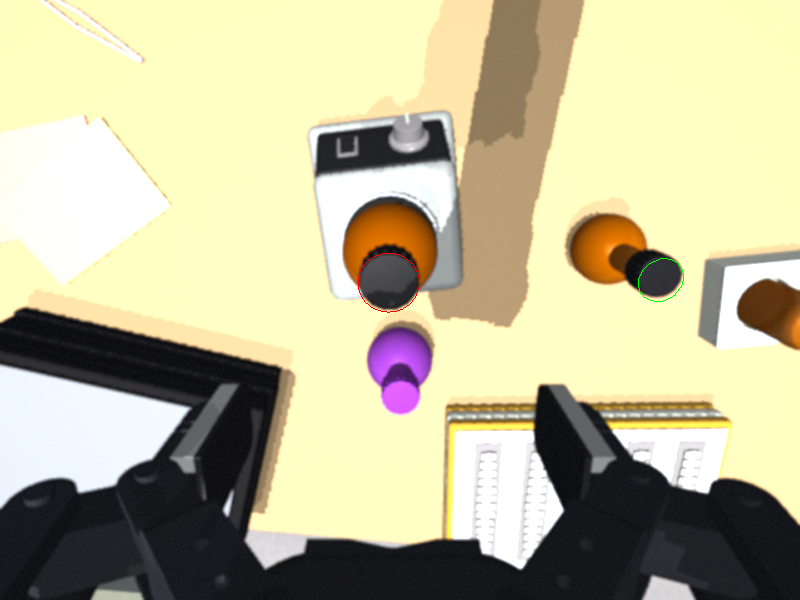

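View pics/s8.png

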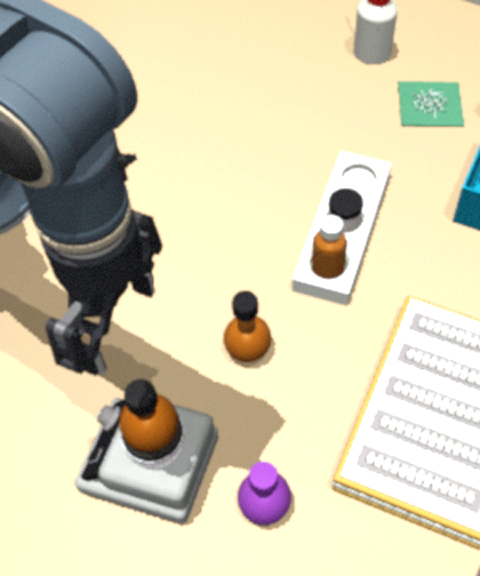

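The long flask stands upright on the bench, scene crop (247,330). The red ring matches the short cap at (389,280), so I'll descend at (0.545,-0.245).

Call:
{"api": "send_rows", "payload": {
  "steps": [
    [[0,-0.004,-0.08,0],[0,-0.004,-0.18,0],[0,-0.004,-0.28,0],[0,-0.004,-0.38,0],[0,-0.004,-0.45,0],[0,-0.004,-0.49,0],[0,-0.004,-0.51,0],[0,-0.004,-0.51,0]]
  ],
  "jaw": 1
}}

```text
time_s: 13.35
ee_pos: [0.5451, -0.2462, 0.1951]
ee_rot: [[-0.001, -0.105, 0.994], [0.001, 0.994, 0.105], [-1.0, 0.001, -0.001]]
ft_force: [-0.3, 0.1, 0.1]
width: 0.997
```

Call:
{"api": "send_rows", "payload": {
  "steps": [
    [[0,0,0,0],[0,0,0,0],[0,0,0,0],[0,0,0,0],[0,0,0,0],[0,0,0,0]]
  ],
  "jaw": 0
}}

```text
time_s: 13.85
ee_pos: [0.5458, -0.2465, 0.1965]
ee_rot: [[0.001, -0.105, 0.995], [-0.0, 0.995, 0.105], [-1.0, -0.0, 0.001]]
ft_force: [-0.4, 1.0, 3.0]
width: 0.382
```

Run:
```python
from h import *
from plant import *
o,p=wrist()
for k in ["ee_pos","ft_force","width","time_s","joint_pos"]: print(k,np.round(o[k],4))
overlay(p,[],"pics/w9.png",(0,0,640,480),1,1.6)
```

```text
ee_pos [ 0.5458 -0.2465  0.1965]
ft_force [-0.4122  1.0289  3.0484]
width 0.3816
time_s 13.85
joint_pos [ 1.0403  0.5599 -0.9714  1.7226  0.506   1.1314  1.5929]
```

View pics/w9.png

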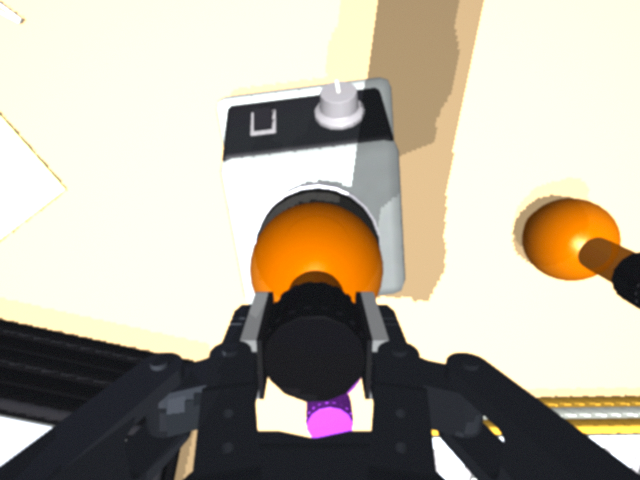

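Gripped (width 32.4 mm). Lift and carry to the freed pocket.

Call:
{"api": "send_rows", "payload": {
  "steps": [
    [[0,0,0.03,0],[0,0,0.08,0],[0,0,0.15,0],[0,0,0.21,0],[0,0.03,0.25,0],[0,0.09,0.25,0],[0,0.18,0.25,0],[0,0.28,0.25,0]]
  ]
}}

```text
time_s: 14.57
ee_pos: [0.5447, -0.1626, 0.2705]
ee_rot: [[-0.001, -0.102, 0.995], [0.0, 0.995, 0.102], [-1.0, 0.0, -0.001]]
ft_force: [0.4, -0.0, -1.9]
width: 0.38
```

Call:
{"api": "send_rows", "payload": {
  "steps": [
    [[0,0.1,0,0],[0,0.2,0,0],[0,0.3,0,0],[0,0.4,0,0],[0,0.5,0,0],[0,0.6,0,0],[0,0.7,0,0],[0,0.8,0,0]]
  ]
}}

```text
time_s: 15.23
ee_pos: [0.5443, 0.0791, 0.2705]
ee_rot: [[-0.001, -0.105, 0.994], [-0.0, 0.994, 0.105], [-1.0, -0.0, -0.001]]
ft_force: [-0.6, 0.9, -2.1]
width: 0.382
```

Call:
{"api": "send_rows", "payload": {
  "steps": [
    [[0.01,0.1,0,0],[0.01,0.2,0,0],[0.01,0.3,0,0],[0.01,0.4,0,0],[0.01,0.5,0,0],[0.01,0.6,0,0],[0.01,0.68,0,0],[0.01,0.73,0,0]]
  ]
}}

```text
time_s: 15.9
ee_pos: [0.5462, 0.3001, 0.2706]
ee_rot: [[-0.001, -0.109, 0.994], [0.002, 0.994, 0.109], [-1.0, 0.002, -0.001]]
ft_force: [-0.9, 0.0, -1.6]
width: 0.387
```

Call:
{"api": "send_rows", "payload": {
  "steps": [
    [[0,0.035,-0.04,0],[0,0.045,-0.1,0],[0,0.045,-0.17,0],[0,0.045,-0.24,0],[0,0.045,-0.3,0],[0,0.045,-0.34,0],[0,0.045,-0.36,0],[0,0.045,-0.36,0]]
  ]
}}

```text
time_s: 16.57
ee_pos: [0.5475, 0.3094, 0.1614]
ee_rot: [[-0.002, -0.105, 0.994], [-0.001, 0.994, 0.105], [-1.0, -0.001, -0.002]]
ft_force: [0.0, -0.1, -1.8]
width: 0.377
```

Call:
{"api": "send_rows", "payload": {
  "steps": [
    [[0,0,0,0],[0,0,0,0],[0,0,0,0]]
  ]
}}

```text
time_s: 16.82
ee_pos: [0.5487, 0.3104, 0.1639]
ee_rot: [[0.002, -0.104, 0.995], [0.001, 0.995, 0.104], [-1.0, 0.001, 0.002]]
ft_force: [-0.5, -0.2, -1.0]
width: 0.38
```

Run:
```python
from h import *
from plant import *
o,p=wrist()
for k in ["ee_pos","ft_force","width","time_s","joint_pos"]: print(k,np.round(o[k],4))
overlay(p,[((.549,.31),.034,.028,(0,0,255)),((.549,.31),.034,.034,(255,0,255))],"pics/w10.png",(0,0,640,480),1,1.6)
overlay(capture("scene"),[((.549,.31),.034,.028,(0,0,255))],"pics/s10.png",(300,60,460,260),3,1.5)
```

```text
ee_pos [0.5487 0.3104 0.1639]
ft_force [-0.4918 -0.1633 -0.9981]
width 0.3802
time_s 16.8167
joint_pos [ 0.0569  0.6438 -0.9457  1.6796  0.5724  1.1177  0.6218]
```

View pics/w10.png

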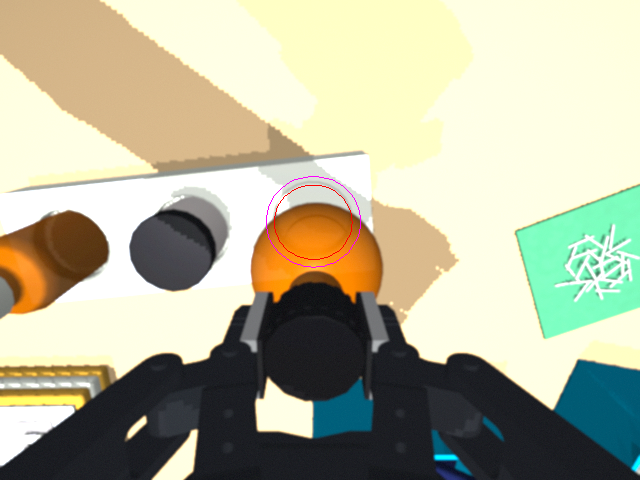

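View pics/s10.png

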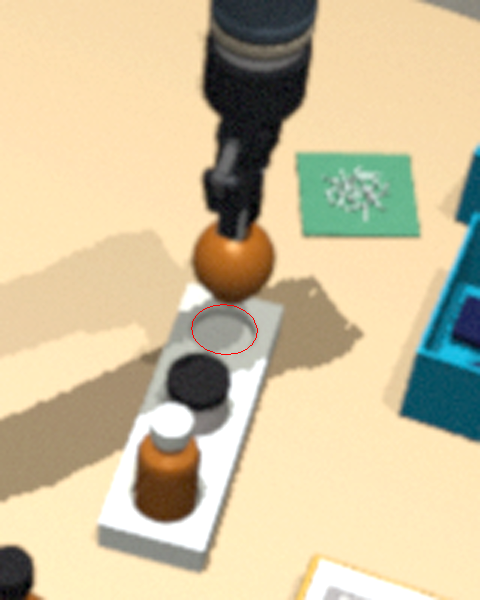

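The projected pocket ring lies on the empty pocket (scene crop (224,330)). Lowering.

Call:
{"api": "send_rows", "payload": {
  "steps": [
    [[0,0,-0.03,0],[0,0,-0.07,0],[0,0,-0.11,0],[0,0,-0.15,0],[0,0,-0.175,0],[0,0,-0.19,0],[0,0,-0.2,0],[0,0,-0.2,0]]
  ]
}}

```text
time_s: 17.58
ee_pos: [0.548, 0.3098, 0.1019]
ee_rot: [[-0.001, -0.105, 0.994], [-0.0, 0.994, 0.105], [-1.0, -0.0, -0.001]]
ft_force: [-0.2, -0.4, -1.5]
width: 0.381
```

Call:
{"api": "send_rows", "payload": {
  "steps": [
    [[0,0,-0.005,0],[0,0,-0.01,0],[0,0,-0.015,0],[0,0,-0.018,0],[0,0,-0.018,0]]
  ]
}}

```text
time_s: 18.0
ee_pos: [0.5489, 0.3101, 0.0988]
ee_rot: [[0.002, -0.104, 0.995], [-0.0, 0.995, 0.104], [-1.0, -0.0, 0.002]]
ft_force: [-0.4, -2.1, 6.3]
width: 0.385
```

Contact at the expected height (z 0.0988, expected 0.0985). Releasing.

Call:
{"api": "send_rows", "payload": {
  "steps": [
    [[0,0,0.004,0],[0,0,0.004,0]]
  ]
}}

```text
time_s: 18.17
ee_pos: [0.5486, 0.3098, 0.0989]
ee_rot: [[0.001, -0.104, 0.995], [0.0, 0.995, 0.104], [-1.0, 0.0, 0.001]]
ft_force: [0.6, -1.3, 0.0]
width: 0.374
```

Call:
{"api": "send_rows", "payload": {
  "steps": [
    [[0.0,0,0.0,0],[0,0,0.0,0],[0.0,0,0.0,0],[0,0,0.0,0],[0,0,0.0,0]]
  ],
  "jaw": 1
}}

```text
time_s: 18.58
ee_pos: [0.5482, 0.31, 0.0984]
ee_rot: [[-0.0, -0.105, 0.995], [0.0, 0.995, 0.105], [-1.0, 0.0, -0.0]]
ft_force: [-0.0, -0.6, -0.5]
width: 1.001
```

Call:
{"api": "send_rows", "payload": {
  "steps": [
    [[0.0,0,0.04,0],[0,0,0.12,0],[0.0,0,0.22,0],[0,0,0.33,0],[0,0,0.44,0],[0,0,0.52,0],[0,0,0.55,0],[0,0,0.55,0]]
  ]
}}

```text
time_s: 19.25
ee_pos: [0.5489, 0.3111, 0.2668]
ee_rot: [[0.005, -0.105, 0.995], [0.003, 0.995, 0.105], [-1.0, 0.002, 0.005]]
ft_force: [-0.2, 0.9, -0.7]
width: 1.004
```

Call:
{"api": "send_rows", "payload": {
  "steps": [
    [[0.0,-0.06,0,0],[0,-0.16,0,0],[0,-0.28,0,0],[0,-0.4,0,0],[0,-0.52,0,0],[0,-0.64,0,0],[0,-0.76,0,0],[0,-0.88,0,0]]
  ]
}}

```text
time_s: 19.92
ee_pos: [0.547, 0.0435, 0.2617]
ee_rot: [[-0.003, -0.105, 0.995], [-0.0, 0.995, 0.105], [-1.0, -0.0, -0.003]]
ft_force: [0.4, -0.6, -0.1]
width: 0.998
```

Call:
{"api": "send_rows", "payload": {
  "steps": [
    [[0.0,-0.1,0,0],[0,-0.18,0,0],[0,-0.24,0,0],[0,-0.27,0,0],[0,-0.27,0,0],[0,-0.27,0,0],[0,-0.27,0,0],[0,-0.27,0,0]]
  ]
}}

```text
time_s: 20.58
ee_pos: [0.5481, -0.0331, 0.2634]
ee_rot: [[-0.0, -0.108, 0.994], [0.001, 0.994, 0.108], [-1.0, 0.001, -0.0]]
ft_force: [0.6, 0.2, 0.5]
width: 0.997
```

Run:
```python
from h import *
from plant import *
o,p=wrist()
for k in ["ee_pos","ft_force","width","time_s","joint_pos"]: print(k,np.round(o[k],4))
overlay(p,[((.549,-.0358),.132,.017,(0,0,255))],"pics/w11.png",(0,0,640,480),1,1.6)
overlay(capture("scene"),[((.549,.31),.1325,.017,(0,0,255))],"pics/s11.png",(180,60,460,400),1.75,1.5)
```

```text
ee_pos [ 0.5481 -0.0331  0.2634]
ft_force [0.585  0.1688 0.4773]
width 0.997
time_s 20.5833
joint_pos [ 0.7971  0.4243 -1.07    1.7528  0.3967  1.2031  1.2964]
```

View pics/w11.png

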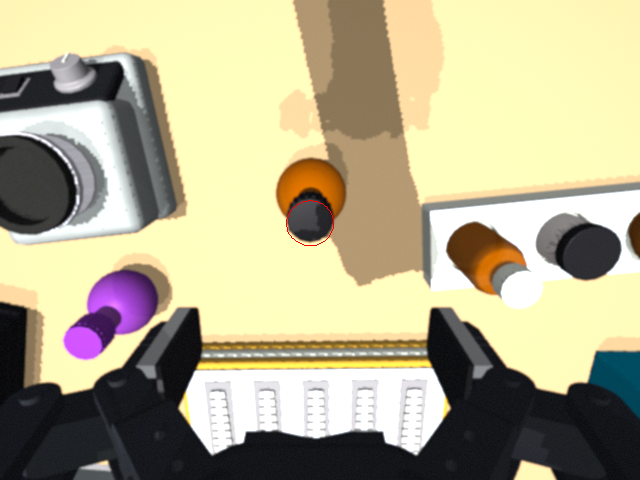

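View pics/s11.png

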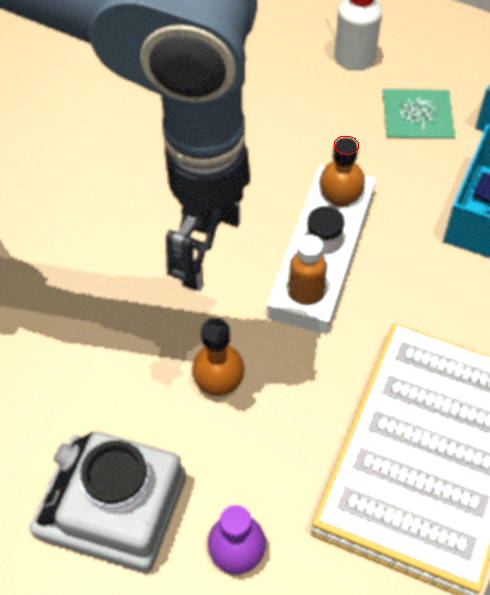

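The short flask stands in the freed pocket with its cap on the predicted ring, scene crop (346,146). The long flask's cap on the bench matches at (310,222). Gripping it.

Call:
{"api": "send_rows", "payload": {
  "steps": [
    [[0.003,-0.004,-0.08,0],[0.003,-0.004,-0.18,0],[0.003,-0.004,-0.28,0],[0.003,-0.004,-0.38,0],[0.003,-0.004,-0.47,0],[0.003,-0.004,-0.52,0],[0.003,-0.004,-0.545,0],[0.003,-0.004,-0.545,0]]
  ],
  "jaw": 1
}}

```text
time_s: 21.35
ee_pos: [0.5487, -0.0359, 0.099]
ee_rot: [[-0.002, -0.105, 0.994], [0.001, 0.994, 0.105], [-1.0, 0.001, -0.002]]
ft_force: [0.1, -0.7, -0.2]
width: 1.0
```

Call:
{"api": "send_rows", "payload": {
  "steps": [
    [[0,0,0,0],[0,0,0,0],[0,0,0,0],[0,0,0,0],[0,0,0,0],[0,0,0,0]]
  ],
  "jaw": 0
}}

```text
time_s: 21.85
ee_pos: [0.5501, -0.0362, 0.1012]
ee_rot: [[0.002, -0.104, 0.995], [-0.0, 0.995, 0.104], [-1.0, -0.001, 0.002]]
ft_force: [-1.3, -0.7, 5.9]
width: 0.382
```

Call:
{"api": "send_rows", "payload": {
  "steps": [
    [[0,0,0.03,0],[0,0,0.08,0],[0,0,0.16,0],[0,0,0.25,0],[0,0,0.34,0],[0,0,0.43,0],[0,0,0.5,0],[0,0,0.53,0]]
  ]
}}

```text
time_s: 22.52
ee_pos: [0.5504, -0.0356, 0.263]
ee_rot: [[0.005, -0.105, 0.994], [-0.0, 0.994, 0.105], [-1.0, -0.001, 0.005]]
ft_force: [1.1, 0.4, -1.4]
width: 0.379
```

Call:
{"api": "send_rows", "payload": {
  "steps": [
    [[0,-0.04,0.03,0],[0,-0.11,0.06,0],[0,-0.2,0.07,0],[0,-0.3,0.07,0],[-0.01,-0.41,0.07,0],[-0.01,-0.51,0.07,0],[-0.01,-0.59,0.07,0],[-0.01,-0.65,0.07,0]]
  ]
}}

```text
time_s: 23.18
ee_pos: [0.545, -0.2347, 0.2792]
ee_rot: [[-0.002, -0.101, 0.995], [-0.0, 0.995, 0.101], [-1.0, -0.0, -0.002]]
ft_force: [-0.4, 0.9, -1.4]
width: 0.381
```

Call:
{"api": "send_rows", "payload": {
  "steps": [
    [[0,-0.03,0,0],[0,-0.045,0,0],[0,-0.045,0,0],[0,-0.045,0,0],[0,-0.045,0,0],[0,-0.045,0,0],[0,-0.045,0,0]]
  ]
}}

```text
time_s: 23.77
ee_pos: [0.5464, -0.2436, 0.2802]
ee_rot: [[0.0, -0.107, 0.994], [-0.0, 0.994, 0.107], [-1.0, -0.0, 0.0]]
ft_force: [0.2, -0.4, -1.8]
width: 0.386
```

Run:
```python
from h import *
from plant import *
o,p=wrist()
for k in ["ee_pos","ft_force","width","time_s","joint_pos"]: print(k,np.round(o[k],4))
R=[((.5457,-.2463),.132,.036,(0,0,255)),((.5457,-.2463),.132,.028,(0,255,0))]
overlay(p,R,"pics/w12.png",(0,0,640,480),1,1.6)
overlay(capture("scene"),R,"pics/s12.png",(180,240,330,400),3.5,1.5)
```

```text
ee_pos [ 0.5464 -0.2436  0.2802]
ft_force [ 0.1725 -0.3787 -1.7936]
width 0.3857
time_s 23.7667
joint_pos [ 1.0742  0.4896 -1.0264  1.6215  0.4336  1.2786  1.6496]
```

View pics/w12.png

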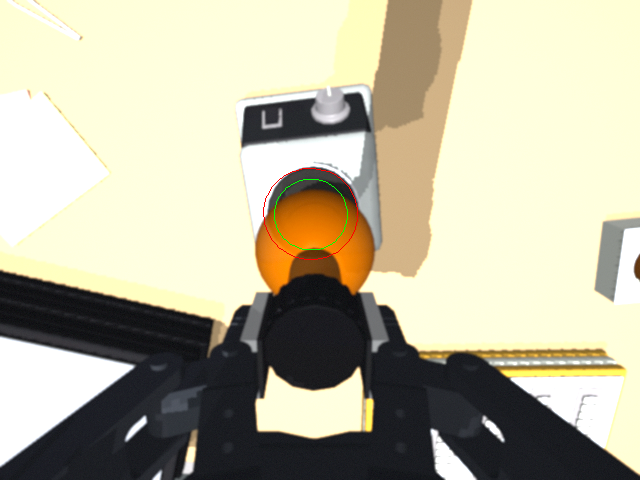

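View pics/s12.png

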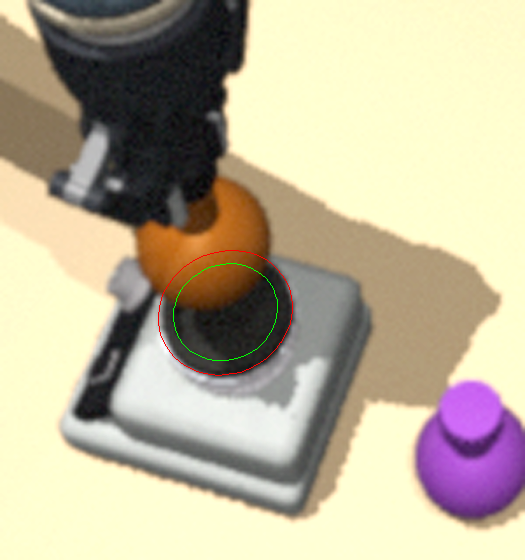

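The projected ring matches the rubber ring in both views. Lowering to just above the seat (TCP z about 0.2197).

Call:
{"api": "send_rows", "payload": {
  "steps": [
    [[-0.001,-0.004,-0.03,0],[-0.001,-0.005,-0.07,0],[-0.001,-0.005,-0.11,0],[-0.001,-0.005,-0.14,0],[-0.001,-0.005,-0.16,0],[-0.001,-0.005,-0.175,0],[-0.001,-0.005,-0.18,0],[-0.001,-0.005,-0.18,0]]
  ]
}}

```text
time_s: 24.53
ee_pos: [0.5458, -0.2462, 0.2256]
ee_rot: [[-0.0, -0.105, 0.994], [0.0, 0.994, 0.105], [-1.0, 0.0, -0.0]]
ft_force: [0.2, 0.3, -1.8]
width: 0.383
```

Call:
{"api": "send_rows", "payload": {
  "steps": [
    [[0,0,-0.004,0],[0,0,-0.008,0],[0,0,-0.012,0],[0,0,-0.016,0],[0,0,-0.02,0],[0,0,-0.02,0],[0,0,-0.02,0]]
  ]
}}

```text
time_s: 25.12
ee_pos: [0.5464, -0.246, 0.2204]
ee_rot: [[0.001, -0.105, 0.994], [0.0, 0.994, 0.105], [-1.0, 0.0, 0.001]]
ft_force: [2.5, 1.4, 0.5]
width: 0.381
```

Run:
```python
from h import *
from plant import *
o,p=wrist()
for k in ["ee_pos","ft_force","torque","width","time_s"]: print(k,np.round(o[k],4))
overlay(p,[],"pics/w13.png",(0,0,640,480),1,1.6)
overlay(capture("scene"),[],"pics/s13.png",(180,240,330,400),3.5,1.5)
```

```text
ee_pos [ 0.5464 -0.246   0.2204]
ft_force [2.5275 1.3702 0.4886]
torque [ 0.2725 -0.1589 -0.0289]
width 0.3806
time_s 25.1167
```

View pics/s13.png

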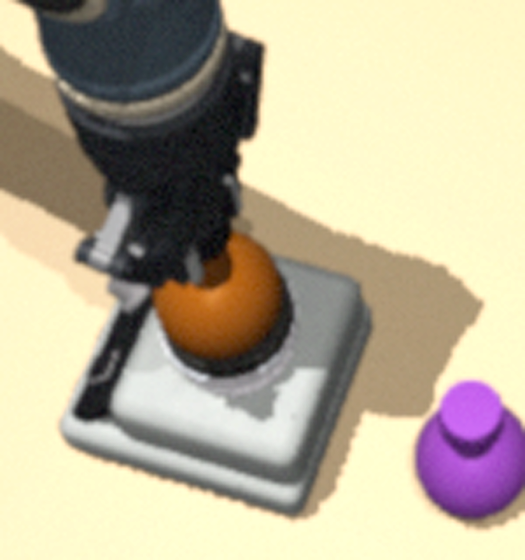

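Contact begins at the expected height with a small lateral load. I'll nudge +x/+y about 1 mm and press down gradually.

Call:
{"api": "send_rows", "payload": {
  "steps": [
    [[0.003,0.002,-0.002,0],[0.003,0.002,-0.006,0],[0.003,0.002,-0.01,0],[0.003,0.002,-0.014,0],[0.003,0.002,-0.014,0],[0.003,0.002,-0.014,0]]
  ]
}}

```text
time_s: 25.72
ee_pos: [0.5471, -0.2457, 0.2162]
ee_rot: [[0.001, -0.105, 0.995], [-0.0, 0.995, 0.105], [-1.0, -0.0, 0.001]]
ft_force: [0.0, 1.0, 5.1]
width: 0.381
```

Call:
{"api": "send_rows", "payload": {
  "steps": [
    [[0,0,-0.004,0],[0,0,-0.008,0],[0,0,-0.012,0],[0,0,-0.014,0],[0,0,-0.014,0],[0,0,-0.014,0]]
  ]
}}

```text
time_s: 26.22
ee_pos: [0.5473, -0.2456, 0.2127]
ee_rot: [[0.001, -0.105, 0.995], [-0.0, 0.995, 0.105], [-1.0, -0.001, 0.001]]
ft_force: [-1.3, -0.0, 9.1]
width: 0.382
```

Call:
{"api": "send_rows", "payload": {
  "steps": [
    [[0,0,-0.003,0],[0,0,-0.006,0],[0,0,-0.01,0],[0,0,-0.01,0],[0,0,-0.01,0]]
  ]
}}

```text
time_s: 26.63
ee_pos: [0.548, -0.2455, 0.2117]
ee_rot: [[0.002, -0.105, 0.995], [-0.002, 0.995, 0.105], [-1.0, -0.002, 0.002]]
ft_force: [-3.1, 0.7, 18.0]
width: 0.384
```

The force has jumped to 18 N with z stalled at 0.2117, 8 mm below the seat, so the ring is on its stop. I'll trim x slightly, hold, and check.

Call:
{"api": "send_rows", "payload": {
  "steps": [
    [[-0.003,0,0,0],[-0.003,0,0,0],[-0.003,0,0,0],[-0.003,0,0,0],[-0.003,0,0,0],[-0.003,0,0,0],[-0.003,0,0,0],[-0.003,0,0,0]]
  ]
}}

```text
time_s: 27.3
ee_pos: [0.5474, -0.2455, 0.2116]
ee_rot: [[0.004, -0.105, 0.995], [-0.002, 0.995, 0.105], [-1.0, -0.002, 0.003]]
ft_force: [-2.8, 1.0, 15.8]
width: 0.38
```

Run:
```python
from h import *
from plant import *
o,p=wrist()
for k in ["ee_pos","ft_force","torque","width","time_s","dq"]: print(k,np.round(o[k],4))
overlay(p,[((.546,-.246),.124,.036,(0,0,255))],"pics/w14.png",(0,0,640,480),1,1.6)
s=capture("scene")
overlay(s,[],"pics/s14.png",(180,240,330,400),3.5,1.5)
overlay(s,[((.549,.31),.1325,.017,(0,0,255)),((.568,.2215),.0765,.0265,(0,255,0)),((.587,.1335),.1305,.016,(255,0,0))],"pics/s14b.png",(300,60,460,260),3,1.5)
```

```text
ee_pos [ 0.5474 -0.2455  0.2116]
ft_force [-2.7741  0.9952 15.7668]
torque [ 0.4151  0.6399 -0.0489]
width 0.3804
time_s 27.3
dq [-0.0005 -0.0006 -0.0008  0.0011  0.0026 -0.0003  0.0015]
```

View pics/s14.png

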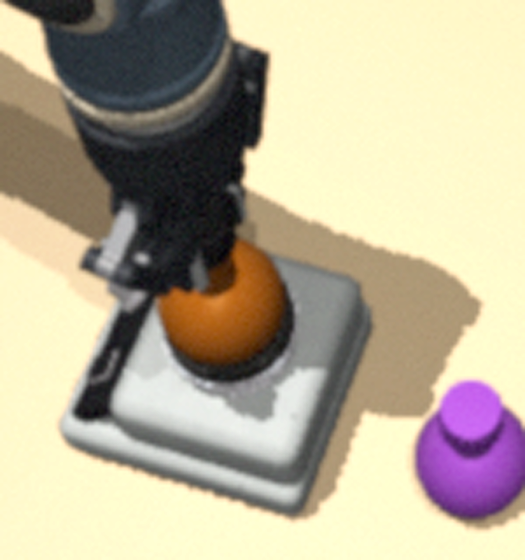

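View pics/s14b.png

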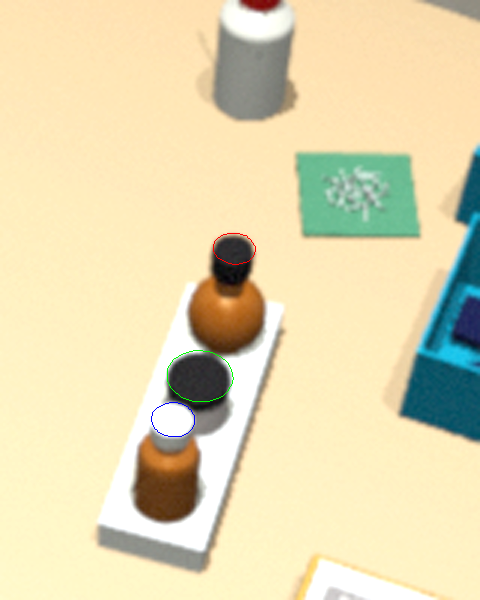

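View pics/w14.png

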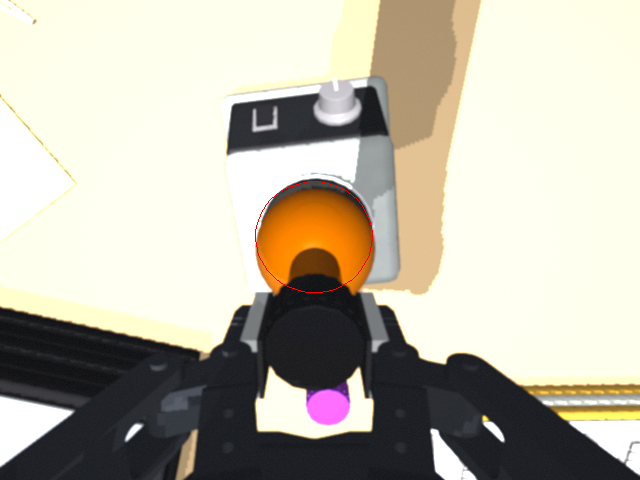

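Call:
{"api": "send_rows", "payload": {
  "steps": [
    [[-0.002,0,0,0],[-0.002,0,0,0],[-0.002,0,0,0],[-0.002,0,0,0],[-0.002,0,0,0],[-0.002,0,0,0],[-0.002,0,0,0],[-0.002,0,0,0]]
  ]
}}

```text
time_s: 28.07
ee_pos: [0.5472, -0.2455, 0.2116]
ee_rot: [[0.004, -0.105, 0.994], [-0.002, 0.994, 0.105], [-1.0, -0.002, 0.004]]
ft_force: [-1.9, 1.3, 15.2]
width: 0.377
```

Call:
{"api": "send_rows", "payload": {
  "steps": [
    [[0,0,0,0],[0,0,0,0],[0,0,0,0],[0,0,0,0],[0,0,0,0],[0,0,0,0],[0,0,0,0],[0,0,0,0]]
  ]
}}

```text
time_s: 28.73
ee_pos: [0.5472, -0.2456, 0.2116]
ee_rot: [[0.004, -0.105, 0.994], [-0.002, 0.995, 0.105], [-1.0, -0.002, 0.004]]
ft_force: [-1.6, 1.4, 14.8]
width: 0.378
```

Stable: 14.8 N and no change in position over the last 1.3 s. Handing in.

```bash
python3 -c "
from plant import *
print(sign_off())"
```

```text
the job is handed in; nothing more can be done
None
```

I swapped the flasks and handed the job in at about 29 s, with the gripper still holding the long flask by its cap and the ring pressed down. `sign_off()` gave no verdict.

**How it went:** I parked the long flask upright on the free bench and moved the short amber flask from the mixer ring into the freed end pocket. Then I picked the long flask up again, seated it in the ring and pushed it down to the stop.

**Last checks:**
- **Ring:** it was down about 8 mm. The tool stopped at z 0.2116 m against an expected seat of 0.2197 m, and the force jumped when it hit the stop.
- **Push and grip:** the upward reading was 14.8 N and steady to within 0.4 N over the last 0.67 s, so the flask presses on the ring with about 16–17 N. The opening was 32 mm on the 34 mm cap, and the tool was within 0.3° of vertical. The gripper is well clear of the mixer in the pictures, but I could not measure that contact.
- **Rack:** the short flask stands upright in the freed pocket, with its cap on the predicted spot in the scene camera. The jar and straight bottle look unmoved, and the purple look-alike was left alone.

**What disagreed:** the fixed cameras placed the long cap about 4–5 mm off in y from the wrist camera. I trusted the wrist camera after checking from a second angle, and the grip confirmed it. About 2 N of sideways force remained at the end.

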